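Slide a loaded bench block into its stop and latch it

ROBOT

A 6-joint arm with a two-finger parallel gripper is mounted at the origin on a cart in front of the work surface, level with it; the furniture and walls round the work are solid. World frame = base frame: x ahead of the robot, y to its left, z up, the work surface at z = 0. Lengths are in m, angles in rad, forces in N, time in s.
With the tool pointing down it reaches from about 0.3 to 0.85 m from the base axis. Payload 4.2 kg.
Tool frame: the origin (TCP) lies between the finger pads; the fingertips stand 25 mm ahead of it and the grasp point (between the pads) lies 6 mm ahead of it; z points along the fingers, y is the line along which they close (so a half turn about z gives the same grasp; the last joint's range is limited). The gripper opens to 91 mm and grips with 3 to 60 N. Pads are 32 mm wide; open, the fingers measure 118 mm over their backs; the gripper's body (76 mm by 178 mm) begins 60 mm behind the grasp point.
Start: joints at [1.176, 0.32, 1.565, -0, 1.257, -0.02], TCP at [0.211, 0.535, 0.239] pointing down, gripper open.
Joint ranges: [-3.11, 3.11], [-0.84, 2.01], [0.21, 2.61], [-1.34, 4.49], [0.05, 2.63], [-2.56, 2.56]. Speed limits (rad/s): [2.57, 2.57, 3.14, 3.14, 3.14, 3.14].

INTERFACE

Orientations are given as a unit quaternion [w, x, y, z].
In Python, from bench import telemetry, viewer, r, nets gives the robot as it stands.
- The arm moves only by the tool send_rows, never from a script. Its argument "increments" is a list of rows, each an object with "offset": the shift along the tool's x, y, z in cm, a list of three; "angular": the turn, a rotation vector about the tool's x, y, z in rad, a list of three; "fingers": the opening, from 0 (shut) to 1 (fully open). In form: [{"offset": [x, y, z], "angular": [rx, ry, rz], "fingers": fingers}, ...]. A call has 1 to 8 rows; each row shifts and turns the commanded pose from where the row before left it, along the tool's axes as they then stand; what a row does not reach is not made up. A row lasts 1/12 s, in which the tool goes at most 41.7 mm and 7.16 degrees, less where a joint would pass 70% of its speed; a pose out of reach is approached as far as the arm can. A call with a gripper value outside its range is refused whole. The fingers move at their own pace and stop on an object; "newtons" is the grip in N (left out, the last holds). Time passes only in rows, so rows that do not move let the fingers close. It gives the time, the measured TCP pose, the force, the opening and the grip force at its end, in the units of the state.
- telemetry.get_obs(): the state, without advancing time (a new reading comes with each control period).
- viewer.grab_frame(name): name is "side" or "top"; returns (picture, depth): 400x640x3 uint8, red, green, blue; 400x640 float32, m along the optical axis (not along the pixel's ray), 0 where there is no reading.
- viewer.get_calibration(name): a dict with "camera_matrix" (3x3 intrinsics, pixels), "origin" and "rotation" of the camera in the world. Camera axes: x right, y down, z forward; pixel columns grow to the right and rows downward; lengths in m; the calibration is good to about 2 mm. A picture is of the moment at which its call begins. get_calibration takes no time and is no camera call.
- r.job_done(): hands the job in; it is judged then, once.
Trained networks look in the newest picture that a camera, given by its name, has taken for a name from the list of things; names that differ only in an ending like _2 or _b are one class to them, and where a whole thing is asked for, a point or a joint stands for the part that bears it (a point fixed in the world has none). Each returns a list of dicts, best first, with "score" (0 to 1); they miss things now and then, are a little off and sometimes report something else, mostly with a low value. They report only what shows in the picture. A call takes as long as a camera call. They do not tell look-alikes from the thing itself.
- nets.find_in(camera, name): "xy" ([column, row] in pixels, amid what is visible of it).
- nets.cut_out(camera, name): "mask" (400x640 bool, what is visible of it) and "xy" ([column, row] in pixels, amid what is visible of it).
- nets.place_of(camera, name): "xy" ([column, row] in pixels: a listed point, or the origin of a listed thing).
The state is a dict: "clock": time; "joint_pos": joint angles; "qd": joint speeds; "joint_efforts": joint torques, N m; "tool_pos": TCP position; "orientation": TCP orientation; "ft_force": force on the tool from outside, world axes, zero at the start; "ft_torque": the same for the moment, N m; "width": finger opening in m; "grip_force": force on a finger pad.
Only numpy, scipy, OpenCV 4.12 (cv2) and the standard library are available. Lean on these libraries where they do the work, as an engineer would, in place of code of your own. Each camera call takes 0.05 s, during which the arm holds its last target. There are 200 camera calls.

TASK

Bring the square steel bench block, with the ring blank lying on it, to the three-sided aluminium stop by sliding it along the bench, never lifting it: first through the gap between the two brown-capped glass jars, then squarely home against the back of the stop. Then swing the stop's lever fully shut across the front of the block. Touch neither jar, keep the ring on the block, and leave the silver cuff, loupe, tweezers and pencil undisturbed.

Things in the scene. Friction and masses are not known exactly. Their poses are not given: they have to be found in the camera images.
- steel_block: Square polished steel bench block, 62 x 62 mm and 20 mm high, 0.35 to 0.65 kg, lying loose and flat on the bench to the robot's left. Origin: centre of its underside; its x and y axes are square to its sides, z up. It can be gripped across either pair of sides (62 mm wide).
- ring_blank: Plain silver-grey ring blank lying flat and loose on top of the block near its centre: outside diameter 24 mm, inside 18 mm, 7 mm high. Origin: centre of its underside.
- jar_near: Glass jar with brown cap, 48 mm across, 65 mm tall, fixed to the bench, the one of the two nearer the robot. Origin: centre of its underside; axes parallel to the world's.
- jar_far: An identical jar, fixed, straight behind the first (about 140 mm further along +x), so that a gap about 92 mm wide lies between the two; the block goes through it from the left (+y) to the right (-y).
- stop: Low aluminium three-sided stop without floor, fixed right of the jars, turned a little about z, open toward its -x (roughly the robot). Origin: on the bench, within 1 mm of the centre of the block when home. Back wall's inner face at x = +32 mm; side walls' inner faces at y = +-37 mm (6 mm play each side, no room for fingers), 12 mm thick, 14 mm high, from x = -20 to +44 mm.
- stop_mouth (a point): Middle of the stop's open side, on the bench, at x = -37 mm in the stop's frame. Splayed lead-ins 14 mm high run from here (about y = +-47 mm) to the side walls; outside them low pads, 7.5 mm high, reach from x = -54 to -18 mm at y = +-48 to +-66 mm.
- lever (a joint): Angle of the lever, rad: 0 fully shut (lever lies across the front of the home block, along the stop's +y), grows as it swings open, counter-clockwise seen from above, up to 2.7; at the start it stands open at 1.95 to 2.4, clear of the mouth. It turns about a vertical axis, turns easily (about 0.6 N at the pin) and stays where it is left; a hard end at 0.
- lever_hinge (a point): On the lever's vertical hinge axis, 8.5 mm above the bench, at (-42, -56) mm in the stop's frame (right-hand front corner of the stop).
- lever_pin (a point): Middle of the upright round steel handle pin (12 mm diameter) at the lever's free end, 31.5 mm above the bench, 112 mm from the hinge axis; its free part runs from 17 to 47 mm above the bench. The dark flat arm, 12 mm wide, lies 8.5 to 16.5 mm above the bench. Lever shut: the pin stands at (-42, +56) mm in the stop's frame.
- plate_corner (a point): Left rear corner of the top of a fixed grey steel plate, 108 x 122 mm, standing 7 mm above the wood at the front edge of the bench, to the right of the stop's approach; from this corner its left edge runs to the robot, 120 mm along -x and 22 mm along -y. Keep block and low fingers left of it; the open lever reaches over it.
- cuff: Silver cuff bracelet, 54 x 59 mm, 22 mm high, loose bystander behind the jars. Origin: centre of its underside.
- loupe: Black-framed magnifying glass, 42 x 87 mm, 9 mm high, loose bystander behind the jars. Origin: centre of its underside.
- tweezers: Steel tweezers, 13 x 122 mm, 9 mm high, loose bystander right of the stop. Origin: centre of its underside.
- pencil: Yellow pencil, 161 mm long, loose bystander at the back. Origin: centre of its underside.
Things that resemble listed ones, but are neither listed nor needed, are in the scene too. What is shaped like the steel_block but purple is not meant.

How it is judged:
By the outcome, as a careful person would: the job done as asked, in the order asked, and still so for the second after the job is handed in, with the robot touching nothing.
It also fails if it takes over 67 s, if anything falls off the work surface, if the arm or the gripper's body presses on something with over 40 N, if the wrist force passes 120 N, or if a joint passes its speed limit or range.

## Working session

There is one attempt and no reset: what is moved stays moved. The work goes in short steps, Python scripts to look and compute and a tool call to move; the robot and the scene stay as the last step left them, time stands still between calls to the robot, and variables do not carry over. Pictures are saved under pics/ and viewed, at most 10 in all, crops included, and the job is handed in when it is done.

Besides the shell and the picture viewer there is one more tool, called after "Request:" by a JSON object that holds its "method" and its "body", one argument or row to a line. send_rows: Moves the arm, as the interface text tells. Its arguments: {"type":"object","properties":{"increments":{"type":"array"},"newtons":{"type":"number"}},"required":["increments"]}

```bash
mkdir -p pics; ls
cat > h.py <<'E'
import numpy as np, cv2
from bench import telemetry, viewer, r, nets
def ray(cam,uv):
    c=viewer.get_calibration(cam);K=np.array(c["camera_matrix"]);R=np.array(c["rotation"]);o=np.array(c["origin"])
    return o,R@np.linalg.inv(K)@np.array([uv[0],uv[1],1.0])
def at_z(cam,uv,z):
    o,d=ray(cam,uv);return o+d*(z-o[2])/d[2]
def cloud(cam,depth,mask):
    c=viewer.get_calibration(cam);K=np.array(c["camera_matrix"]);R=np.array(c["rotation"]);o=np.array(c["origin"])
    v,u=np.nonzero(mask&(depth>0));d=depth[v,u]
    return (np.stack([(u-K[0,2])/K[0,0]*d,(v-K[1,2])/K[1,1]*d,d],1))@R.T+o
def save(name,img): cv2.imwrite("pics/"+name,img[:,:,::-1])
E
python3 - <<'E'
from h import *
np.set_printoptions(precision=4,suppress=True)
for cam in("top","side"):
    p,d=viewer.grab_frame(cam);save(cam+"0.png",p);np.savez(cam+"0.npz",p=p,d=d)
    c=viewer.get_calibration(cam);print(cam,c)
    zs={"steel_block":0,"ring_blank":.02,"jar_near":0,"jar_far":0,"stop":0,"stop_mouth":0,"lever_hinge":.0085,"lever_pin":.0315,"plate_corner":.007,"cuff":0,"loupe":0,"tweezers":0,"pencil":0}
    for n,z in zs.items():
        print(n,[(round(q["score"],2),np.round(q["xy"]),at_z(cam,q["xy"],z)) for q in nets.place_of(cam,n)[:3]])
E
```

```text
pics
top {'camera_matrix': array([[478.4947,   0.    , 321.2201],
       [  0.    , 478.4947, 192.0797],
       [  0.    ,   0.    ,   1.    ]]), 'origin': array([ 0.4314, -0.094 ,  1.3982]), 'rotation': array([ 0.0466, -0.7047,  0.7062, -0.0496])}Traceback (most recent call last):
  File "<stdin>", line 8, in <module>
  File "h.py", line 7, in at_z
    o,d=ray(cam,uv);return o+d*(z-o[2])/d[2]
        ~~~^^^^^^^^
  File "h.py", line 5, in ray
    return o,R@np.linalg.inv(K)@np.array([uv[0],uv[1],1.0])
             ~^~~~~~~~~~~~~~~~~
ValueError: matmul: Input operand 1 has a mismatch in its core dimension 0, with gufunc signature (n?,k),(k,m?)->(n?,m?) (size 3 is different from 4)
```

```bash
sed -i 's/R=np.array(c\["rotation"\])/R=Rot.from_quat(np.roll(c["rotation"],-1)).as_matrix()/; 1a from scipy.spatial.transform import Rotation as Rot' h.py
cat > m.py <<'E'
from h import *
np.set_printoptions(precision=4,suppress=True)
for cam in("top","side"):
    p,d=viewer.grab_frame(cam);save(cam+"0.png",p);np.savez(cam+"0.npz",p=p,d=d)
    print(cam, viewer.get_calibration(cam)["origin"],Rot.from_quat(np.roll(viewer.get_calibration(cam)["rotation"],-1)).as_matrix()[:,2])
    zs={"steel_block":0,"ring_blank":.02,"jar_near":0,"jar_far":0,"stop":0,"stop_mouth":0,"lever_hinge":.0085,"lever_pin":.0315,"plate_corner":.007,"cuff":0,"loupe":0,"tweezers":0,"pencil":0}
    for n,z in zs.items():
        print(n,[(round(q["score"],2),np.round(q["xy"]),at_z(cam,q["xy"],z)) for q in nets.place_of(cam,n)[:3]])
E
python3 m.py
```

```text
top [ 0.4314 -0.094   1.3982] [ 0.1357 -0.0044 -0.9907]
steel_block [(0.94, array([372., 166.]), array([ 0.7006, -0.251 ,  0.    ])), (0.84, array([220., 215.]), array([0.5568, 0.1952, 0.    ])), (0.7, array([266., 249.]), array([0.4553, 0.0604, 0.    ]))]
ring_blank [(0.56, array([222., 214.]), array([0.5573, 0.186 , 0.02  ]))]
jar_near [(0.54, array([268., 252.]), array([0.447 , 0.0539, 0.    ]))]
jar_far [(0.54, array([264., 203.]), array([0.5908, 0.069 , 0.    ]))]
stop [(0.63, array([319., 174.]), array([ 0.6773, -0.094 ,  0.    ]))]
stop_mouth [(0.68, array([322., 184.]), array([ 0.647, -0.101,  0.   ]))]
lever_hinge [(0.6, array([341., 182.]), array([ 0.6515, -0.1592,  0.0085]))]
lever_pin [(0.59, array([361., 216.]), array([ 0.548 , -0.2146,  0.0315]))]
plate_corner [(0.82, array([348., 212.]), array([ 0.5625, -0.1772,  0.007 ]))]
cuff [(0.48, array([266., 165.]), array([0.7044, 0.0652, 0.    ]))]
loupe [(0.8, array([227., 165.]), array([0.7057, 0.1787, 0.    ]))]
tweezers []
pencil [(0.68, array([262., 136.]), array([0.7928, 0.0778, 0.    ]))]
side [0.3783 0.5104 0.6258] [ 0
[... 528 characters left out ...]
., 207.]), array([ 0.6895, -0.1051,  0.    ]))]
stop_mouth [(0.66, array([306., 212.]), array([ 0.6513, -0.102 ,  0.    ]))]
lever_hinge [(0.5, array([317., 197.]), array([ 0.6413, -0.1551,  0.0085]))]
lever_pin [(0.83, array([358., 182.]), array([ 0.5505, -0.2213,  0.0315]))]
plate_corner [(0.72, array([348., 198.]), array([ 0.5635, -0.1803,  0.007 ]))]
cuff [(0.63, array([258., 252.]), array([0.7016, 0.0573, 0.    ])), (0.22, array([218., 250.]), array([0.7918, 0.082 , 0.    ]))]
loupe [(0.74, array([225., 291.]), array([0.7173, 0.1713, 0.    ]))]
tweezers [(0.58, array([356., 148.]), array([ 0.6129, -0.4199,  0.    ]))]
pencil [(0.58, array([217., 252.]), array([0.7882, 0.0882, 0.    ]))]
```

View pics/top0.png

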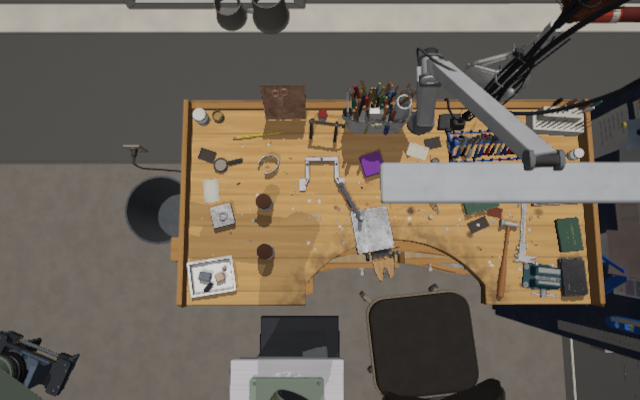

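View pics/side0.png

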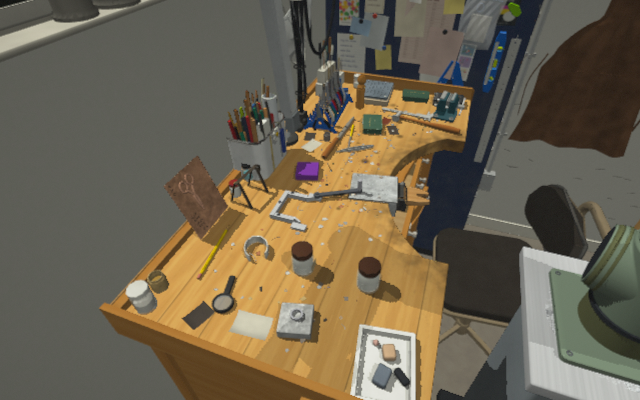

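```bash
cat > m2.py <<'E'
from h import *
np.set_printoptions(precision=4,suppress=True)
def rect(P):
    (c,s,a)=cv2.minAreaRect((P[:,:2]*1000).astype(np.float32)); return np.round(c,1),np.round(s,1),round(a,1)
s=telemetry.get_obs();print(s["tool_pos"],s["orientation"],Rot.from_quat(np.roll(s["orientation"],-1)).as_matrix(),s["width"],s["clock"])
for cam in("side","top"):
    p,d=viewer.grab_frame(cam);allp=cloud(cam,d,np.ones(d.shape,bool))
    inb=(abs(allp[:,2])<.004)&(abs(allp[:,0]-.6)<.15)&(abs(allp[:,1])<.2);print(cam,"bench z",np.median(allp[inb,2]))
    for n,lo,hi,g in(("steel_block",.015,.024,(.556,.19)),("ring_blank",.0245,.031,(.556,.18)),("jar_near",.058,.07,(.45,.06)),("jar_far",.058,.07,(.592,.068)),("lever_pin",.04,.055,(.549,-.218)),("stop",.0105,.0165,(.683,-.1))):
        rad=.03 if "lever" in n else(.08 if n=="stop" else .06)
        P=allp[(np.hypot(*(allp[:,:2]-g).T)<rad)&(allp[:,2]>lo)&(allp[:,2]<hi)]
        if len(P)>5: print(n,len(P),"mean",P.mean(0),rect(P), np.round([P[:,0].min(),P[:,0].max(),P[:,1].min(),P[:,1].max()],4))
        if n=="stop":np.save(cam+"_stop.npy",P)
        if n=="stop":
            big=np.zeros((600,800,3),np.uint8)
            o=np.round((P[:,:2]-np.array(g))*3500).astype(int)
            big[np.clip(300-o[:,0],0,599),np.clip(400-o[:,1],0,799)]=255
            cv2.imwrite(f"pics/stop_{cam}.png",cv2.dilate(big,np.ones((4,4))))
E
python3 m2.py
```

```text
[0.2105 0.5351 0.239 ] [-0.      0.1863  0.9825  0.    ] [[-0.9306  0.3662  0.    ]
 [ 0.3662  0.9306  0.0001]
 [ 0.      0.0001 -1.    ]] 0.09098191619101945 1.5
side bench z -0.0003079664983944297
steel_block 981 mean [0.5539 0.192  0.0196] (array([554.9, 189.8]), array([61.7, 62.7]), 14.8) [0.5185 0.5912 0.1531 0.2262]
ring_blank 60 mean [0.5544 0.1858 0.0265] (array([554.6, 185.4]), array([22.7, 22.6]), 62.5) [0.5432 0.5663 0.1731 0.1966]
jar_near 352 mean [0.4508 0.063  0.0639] (array([451.3,  61.1]), array([42., 42.]), 69.5) [0.4295 0.4731 0.0401 0.0824]
jar_far 307 mean [0.5902 0.0681 0.0639] (array([591.6,  65.9]), array([40.9, 44.4]), 21.3) [0.5691 0.6133 0.0452 0.0879]
lever_pin 20 mean [ 0.545  -0.2091  0.0446] (array([ 546.3, -209.8]), array([ 8.5, 11.2]), 38.5) [ 0.5399  0.5508 -0.2159 -0.2061]
stop 348 mean [ 0.6951 -0.0991  0.0134] (array([ 682.6, -105.5]), array([119.7,  99.6]), 84.8) [ 0.6279  0.7291 -0.1618 -0.0428]
top bench z 4.9418802602785306e-05
steel_block 398 mean [0.5525 0.1865 0.0196] (array([548.3, 199.8]), array([62.7, 89.6]), 15.9) [0.5164 0.5888 0.1491 0.2449]
ring_blank 36 mean [0.5492 0.1865 0.0261] (array([550.8, 185.8]), array([57.2, 58.9]), 14.2) [0.5161 0.5853 0.1503 0.2176]
jar_near 194 mean [0.4484 0.0579 0.0647] (array([448.6,  57.5]), array([42.5, 41.3]), 89.9) [0.4279 0.4692 0.0363 0.0788]
jar_far 184 mean [0.588  0.0633 0.0646] (array([588.3,  63.4]), array([40.4, 43. ]), 24.3) [0.5667 0.6094 0.0414 0.0838]
lever_pin 14 mean [ 0.5428 -0.2134  0.0466] (array([ 543. , -213.2]), array([8. , 9.8]), 44.9) [ 0.5369  0.5481 -0.2181 -0.2093]
stop 235 mean [ 0.6935 -0.1019  0.0136] (array([ 678. , -102.4]), array([ 95.6, 129.1]), 0.1) [ 0.6301  0.7259 -0.167  -0.0379]
```

View pics/stop_side.png

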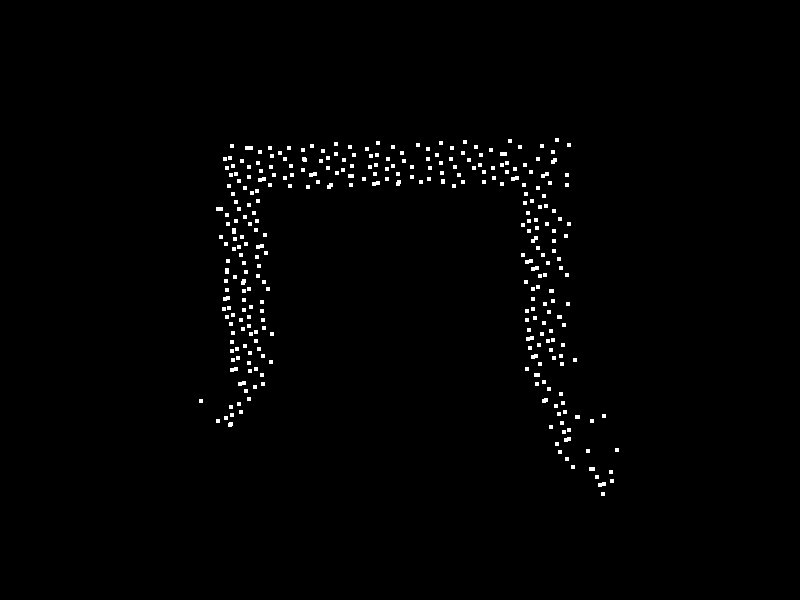

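Request:
{"method": "send_rows", "body": {
  "increments": [
    {"offset": [-2.8, -1.23, 0], "angular": [0, 0, 0], "fingers": 1},
    {"offset": [-2.8, -1.23, 0], "angular": [0, 0, 0], "fingers": 1},
    {"offset": [-2.8, -1.23, 0], "angular": [0, 0, 0], "fingers": 1},
    {"offset": [-2.8, -1.23, 0], "angular": [0, 0, 0], "fingers": 1},
    {"offset": [-2.8, -1.23, 0], "angular": [0, 0, 0], "fingers": 1},
    {"offset": [-2.8, -1.23, 0], "angular": [0, 0, 0], "fingers": 1},
    {"offset": [-2.8, -1.23, 0], "angular": [0, 0, 0], "fingers": 1},
    {"offset": [-2.8, -1.23, 0], "angular": [0, 0, 0], "fingers": 1}
  ]
}}

```text
clock: 2.27
tool_pos: [0.3838, 0.3604, 0.2391]
orientation: [0.0, 0.186, 0.983, 0.0]
ft_force: [-0.1, 1.1, -0.3]
width: 0.0913
grip_force: 0.0
```

Request:
{"method": "send_rows", "body": {
  "increments": [
    {"offset": [-2.8, -1.23, 0], "angular": [0, 0, 0], "fingers": 1},
    {"offset": [-2.8, -1.23, 0], "angular": [0, 0, 0], "fingers": 1},
    {"offset": [-2.8, -1.23, 0], "angular": [0, 0, 0], "fingers": 1},
    {"offset": [-2.8, -1.23, 0], "angular": [0, 0, 0], "fingers": 1},
    {"offset": [-2.8, -1.23, 0], "angular": [0, 0, 0], "fingers": 1},
    {"offset": [-2.8, -1.23, 0], "angular": [0, 0, 0], "fingers": 1},
    {"offset": [-2.8, -1.23, 0], "angular": [0, 0, 0], "fingers": 1},
    {"offset": [-2.8, -1.23, 0], "angular": [0, 0, 0], "fingers": 1}
  ]
}}

```text
clock: 2.93
tool_pos: [0.5563, 0.1867, 0.239]
orientation: [0.0, 0.186, 0.982, 0.0]
ft_force: [0.1, -0.0, 0.7]
width: 0.0914
grip_force: 0.0
```

Request:
{"method": "send_rows", "body": {
  "increments": [
    {"offset": [0, 0, 0], "angular": [0, 0, -0.079], "fingers": 1},
    {"offset": [0, 0, 0], "angular": [0, 0, -0.079], "fingers": 1},
    {"offset": [0, 0, 0], "angular": [0, 0, -0.079], "fingers": 1},
    {"offset": [0, 0, 0], "angular": [0, 0, -0.079], "fingers": 1},
    {"offset": [0, 0, 0], "angular": [0, 0, -0.079], "fingers": 1},
    {"offset": [0, 0, 0], "angular": [0, 0, -0.079], "fingers": 1},
    {"offset": [0, 0, 0], "angular": [0, 0, -0.079], "fingers": 1},
    {"offset": [0, 0, 0], "angular": [0, 0, -0.079], "fingers": 1}
  ]
}}

```text
clock: 3.6
tool_pos: [0.5554, 0.1879, 0.2389]
orientation: [0.0, -0.13, 0.991, 0.0]
ft_force: [-0.1, -0.0, -0.9]
width: 0.0911
grip_force: 0.0
```

```bash
cat > fit.py <<'E'
from h import *
from scipy.optimize import least_squares
for cam in("side","top"):
    P=np.load(cam+"_stop.npy")[:,:2]*1000
    def res(q):
        c,s=np.cos(q[2]),np.sin(q[2]);D=P-q[:2];x=c*D[:,0]+s*D[:,1];y=-s*D[:,0]+c*D[:,1]
        dw=np.hypot(np.abs(y)-43,np.clip(x,-20,38)-x);db=np.hypot(x-38,np.clip(y,-43,43)-y)
        return np.minimum(np.minimum(dw,db),12)
    best=min((least_squares(res,[683,-102,a],loss="soft_l1",f_scale=3,x_scale=[1,1,.02]) for a in np.radians([-8,-4,0,4,8])),key=lambda r:r.cost)
    print(cam,best.x[:2],np.degrees(best.x[2]),best.cost)
E
python3 fit.py
cat >> h.py <<'E'
def state():
    s=telemetry.get_obs();M=Rot.from_quat(np.roll(s["orientation"],-1)).as_matrix()
    print("t",s["clock"],"tcp",np.round(s["tool_pos"],4),"yang",round(float(np.degrees(np.arctan2(M[1,1],M[0,1]))),2),"F",np.round(s["ft_force"],1),"w",round(s["width"],4),"g",round(s["grip_force"],1),"q",np.round(s["joint_pos"],2))
    return np.array(s["tool_pos"]),M
def to(target,yang=None):
    p,M=state();print("tool cm",np.round(M.T@(np.array(target)-p)*100,2),"rz",None if yang is None else round(np.radians(np.degrees(np.arctan2(M[1,1],M[0,1]))-yang),4))
E
python3 -c "
from h import *
to([.5535,.188,.029],104.8)"
```

```text
side [683.08091015 -97.89314212] 0.8937522108841719 2691.0290159897313
top [ 680.35584958 -102.46314266] 1.7978572839556008 1779.2260080235035
t 3.6 tcp [0.5554 0.1879 0.2389] yang 104.96 F [-0.1 -0.  -0.9] w 0.0911 g 0.0 q [ 0.31  0.34  1.54  0.    1.27 -1.53]
tool cm [ 0.18  0.05 20.99] rz 0.0028
```

Request:
{"method": "send_rows", "body": {
  "increments": [
    {"offset": [0.2, 0.01, 2.3], "angular": [0, 0, 0], "fingers": 1},
    {"offset": [0.2, 0.01, 2.3], "angular": [0, 0, 0], "fingers": 1},
    {"offset": [0.2, 0.01, 2.3], "angular": [0, 0, 0], "fingers": 1},
    {"offset": [0.2, 0.01, 2.3], "angular": [0, 0, 0], "fingers": 1},
    {"offset": [0.2, 0.01, 2.3], "angular": [0, 0, 0], "fingers": 1},
    {"offset": [0.2, 0, 2.3], "angular": [0, 0, 0], "fingers": 1},
    {"offset": [0.2, 0, 2.3], "angular": [0, 0, 0], "fingers": 1},
    {"offset": [0, 0, 1.5], "angular": [0, 0, 0], "fingers": 1}
  ]
}}

```text
clock: 4.27
tool_pos: [0.5403, 0.1845, 0.0608]
orientation: [-0.002, -0.128, 0.992, -0.0]
ft_force: [-0.5, 0.8, -0.1]
width: 0.0913
grip_force: 0.0
```

```bash
cat > snap.py <<'E'
import sys
from h import *
p,d=viewer.grab_frame("side");u0,v0,u1,v1,k=map(int,sys.argv[2:7])
save(sys.argv[1],cv2.resize(p[v0:v1,u0:u1],None,fx=k,fy=k,interpolation=cv2.INTER_CUBIC))
E
python3 snap.py g1.png 220 240 380 360 5; python3 -c "
from h import *
to([.5535,.188,.0345])"
```

```text
t 4.3167 tcp [0.5391 0.1841 0.0586] yang 104.74 F [-0.3  0.2 -1.2] w 0.091 g 0.0 q [ 0.31  0.48  1.81  0.    0.86 -1.52]
tool cm [-1.51  0.01  2.4 ] rz None
```

View pics/g1.png

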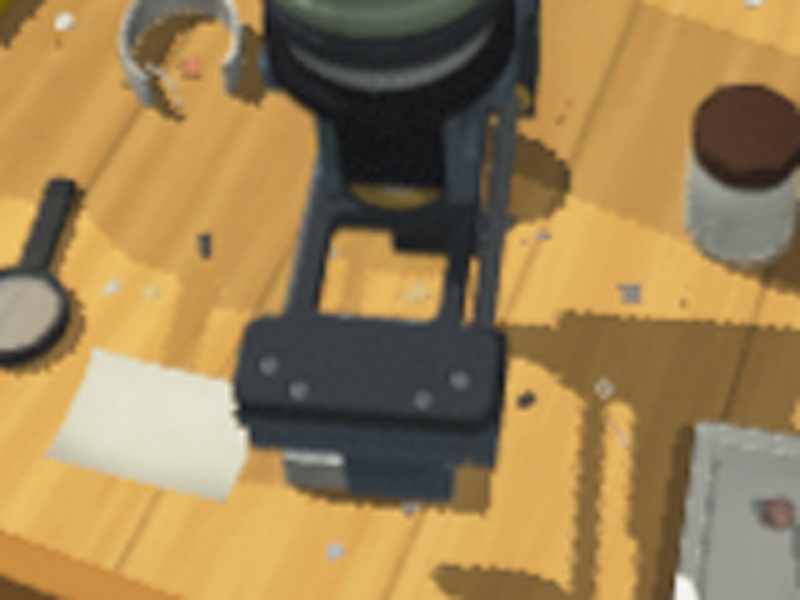

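Request:
{"method": "send_rows", "body": {
  "increments": [
    {"offset": [-0.1, 0, 0.8], "angular": [0, 0, 0], "fingers": 1},
    {"offset": [-0.1, 0, 0.8], "angular": [0, 0, 0], "fingers": 1},
    {"offset": [0, 0, 0.6], "angular": [0, 0, 0], "fingers": 1},
    {"offset": [0, 0, 0.2], "angular": [0, 0, 0], "fingers": 1},
    {"offset": [0, 0, 0], "angular": [0, 0, 0], "fingers": 1}
  ]
}}

```text
clock: 4.73
tool_pos: [0.5437, 0.1854, 0.0388]
orientation: [-0.0, -0.128, 0.992, 0.0]
ft_force: [-0.1, 0.1, 0.1]
width: 0.0911
grip_force: 0.0
```

Request:
{"method": "send_rows", "body": {
  "increments": [
    {"offset": [0, 0, 0], "angular": [0, 0, 0], "fingers": 0.75},
    {"offset": [0, 0, 0], "angular": [0, 0, 0], "fingers": 0.72},
    {"offset": [0, 0, 0], "angular": [0, 0, 0], "fingers": 0.69},
    {"offset": [0, 0, 0], "angular": [0, 0, 0], "fingers": 0.66},
    {"offset": [0, 0, 0], "angular": [0, 0, 0], "fingers": 0.64},
    {"offset": [0, 0, 0], "angular": [0, 0, 0], "fingers": 0.62},
    {"offset": [0, 0, 0], "angular": [0, 0, 0], "fingers": 0.6},
    {"offset": [0, 0, 0], "angular": [0, 0, 0], "fingers": 0.6}
  ],
  "newtons": 20
}}

```text
clock: 5.4
tool_pos: [0.5437, 0.1856, 0.0393]
orientation: [0.0, -0.128, 0.992, 0.0]
ft_force: [-0.6, 0.4, 3.5]
width: 0.0618
grip_force: 20.0
```

```bash
python3 -c "
from h import *
to([.521,.17,.0345],90)"
```

```text
t 5.4 tcp [0.5437 0.1856 0.0393] yang 104.73 F [-0.6  0.4  3.5] w 0.0618 g 20.0 q [ 0.31  0.51  1.82  0.    0.81 -1.52]
tool cm [ 2.59 -0.93  0.48] rz 0.2571
```

Request:
{"method": "send_rows", "body": {
  "increments": [
    {"offset": [0, 0, 0], "angular": [0, 0, 0], "fingers": 0.76},
    {"offset": [0, 0, 0], "angular": [0, 0, 0], "fingers": 0.76},
    {"offset": [0, 0, 0.25], "angular": [0, 0, 0], "fingers": 0.76},
    {"offset": [0, 0, 0.25], "angular": [0, 0, 0], "fingers": 0.76},
    {"offset": [0, 0, 0], "angular": [0, 0, 0], "fingers": 0.76},
    {"offset": [0, 0, 0], "angular": [0, 0, 0], "fingers": 0.72},
    {"offset": [0, 0, 0], "angular": [0, 0, 0], "fingers": 0.7},
    {"offset": [0, 0, 0], "angular": [0, 0, 0], "fingers": 0.68}
  ]
}}

```text
clock: 6.07
tool_pos: [0.5437, 0.1854, 0.0339]
orientation: [0.0, -0.128, 0.992, 0.0]
ft_force: [-0.8, 0.5, -1.0]
width: 0.0629
grip_force: 0.6
```

Request:
{"method": "send_rows", "body": {
  "increments": [
    {"offset": [0, 0, 0], "angular": [0, 0, 0], "fingers": 0.65},
    {"offset": [0, 0, 0], "angular": [0, 0, 0], "fingers": 0.62},
    {"offset": [0, 0, 0], "angular": [0, 0, 0], "fingers": 0.62},
    {"offset": [0, 0, 0], "angular": [0, 0, 0], "fingers": 0.62}
  ],
  "newtons": 20
}}

```text
clock: 6.4
tool_pos: [0.5436, 0.1854, 0.0339]
orientation: [0.0, -0.128, 0.992, 0.0]
ft_force: [0.3, 0.5, -1.3]
width: 0.0616
grip_force: 20.0
```

```bash
python3 -c "
from h import *
to([.52,.17,.0345],90)"
```

```text
t 6.4 tcp [0.5436 0.1854 0.0339] yang 104.74 F [ 0.3  0.5 -1.3] w 0.0616 g 20.0 q [ 0.31  0.52  1.83  0.    0.8  -1.52]
tool cm [ 2.68 -0.89 -0.06] rz 0.2572
```

Request:
{"method": "send_rows", "body": {
  "increments": [
    {"offset": [0.4, -0.16, 0], "angular": [0, 0, 0], "fingers": 0.62},
    {"offset": [0.8, -0.33, 0], "angular": [0, 0, 0], "fingers": 0.62},
    {"offset": [0.8, -0.33, 0], "angular": [0, 0, 0], "fingers": 0.62},
    {"offset": [0.8, -0.33, 0], "angular": [0, 0, 0.03], "fingers": 0.62},
    {"offset": [0.8, -0.33, 0], "angular": [0, 0, 0.06], "fingers": 0.62},
    {"offset": [0.3, -0.12, 0], "angular": [0, 0, 0.06], "fingers": 0.62},
    {"offset": [0, 0, 0], "angular": [0, 0, 0.06], "fingers": 0.62},
    {"offset": [0, 0, 0], "angular": [0, 0, 0.047], "fingers": 0.62}
  ]
}}

```text
clock: 7.07
tool_pos: [0.5079, 0.1597, 0.034]
orientation: [-0.001, 0.002, 1.0, -0.0]
ft_force: [-1.0, 1.2, -1.5]
width: 0.062
grip_force: 20.0
```

```bash
cat > blk.py <<'E'
from h import *
p,d=viewer.grab_frame("side")
T,M=state()
A=cloud("side",d,np.ones(d.shape,bool))
P=A[(np.hypot(*(A[:,:2]-T[:2]).T)<.055)&(A[:,2]>.016)&(A[:,2]<.0225)]
if len(P)>10:
    c,s,a=cv2.minAreaRect((P[:,:2]*1000).astype(np.float32)); print("block",np.round(c,1),np.round(s,1),round(a,1),len(P), np.round(P.min(0),4),np.round(P.max(0),4))
for n,z in(("steel_block",0),("ring_blank",.02)):
    print(n,[(round(q["score"],2),np.round(at_z("side",q["xy"],z),4)) for q in nets.place_of("side",n)[:3]])
E
python3 blk.py; python3 -c "
from h import *
to([.51,-.03,.0339],90)"
```

```text
t 7.1167 tcp [0.508  0.1597 0.0339] yang 89.7 F [-0.8 -1.6 -0. ] w 0.0616 g 20.0 q [ 0.28  0.47  1.92  0.    0.75 -1.28]
block [520.  132.6] [10.7 60.9] 88.6 87 [0.4896 0.1277 0.017 ] [0.5506 0.1384 0.0224]
steel_block []
ring_blank []
t 7.2167 tcp [0.5082 0.1596 0.034 ] yang 90.03 F [-0.9 -1.2  0.8] w 0.0618 g 20.0 q [ 0.28  0.47  1.92 -0.    0.75 -1.29]
tool cm [ -0.17 -18.96   0.02] rz 0.0005
```

Request:
{"method": "send_rows", "body": {
  "increments": [
    {"offset": [-0.05, -0.5, 0], "angular": [0, 0, 0], "fingers": 0.62},
    {"offset": [-0.05, -1.0, 0], "angular": [0, 0, 0], "fingers": 0.62},
    {"offset": [-0.05, -1.3, 0], "angular": [0, 0, 0], "fingers": 0.62},
    {"offset": [0, -1.3, 0], "angular": [0, 0, 0], "fingers": 0.62},
    {"offset": [0, -1.3, 0], "angular": [0, 0, 0], "fingers": 0.62},
    {"offset": [0, -1.3, 0], "angular": [0, 0, 0], "fingers": 0.62},
    {"offset": [0, -1.3, 0], "angular": [0, 0, 0], "fingers": 0.62},
    {"offset": [0, -1.3, 0], "angular": [0, 0, 0], "fingers": 0.62}
  ]
}}

```text
clock: 7.88
tool_pos: [0.5111, 0.0658, 0.0339]
orientation: [-0.0, 0.0, 1.0, 0.0]
ft_force: [0.2, 0.8, -1.7]
width: 0.0622
grip_force: 20.0
```

Request:
{"method": "send_rows", "body": {
  "increments": [
    {"offset": [0, -1.3, 0], "angular": [0, 0, 0], "fingers": 0.62},
    {"offset": [0, -1.3, 0], "angular": [0, 0, 0], "fingers": 0.62},
    {"offset": [0, -1.3, 0], "angular": [0, 0, 0], "fingers": 0.62},
    {"offset": [0, -1.3, 0], "angular": [0, 0, 0], "fingers": 0.62},
    {"offset": [0, -1.3, 0], "angular": [0, 0, 0], "fingers": 0.62},
    {"offset": [0, -1.3, 0], "angular": [0, 0, 0], "fingers": 0.62},
    {"offset": [0, -1.0, 0], "angular": [0, 0, 0], "fingers": 0.62},
    {"offset": [0, -0.5, 0], "angular": [0, 0, 0], "fingers": 0.62}
  ]
}}

```text
clock: 8.55
tool_pos: [0.511, -0.0272, 0.0339]
orientation: [-0.0, 0.001, 1.0, 0.0]
ft_force: [0.1, 1.2, -1.3]
width: 0.0618
grip_force: 20.0
```

```bash
python3 blk.py; python3 -c "
from h import *
p,d=viewer.grab_frame('side');save('g2.png',cv2.resize(p[130:310,200:440],None,fx=3,fy=3))
to([.57,-.1,.0339],91.4)
A=cloud('side',d,np.ones(d.shape,bool))
P=A[(np.hypot(*(A[:,:2]-[.683,-.1]).T)<.08)&(A[:,2]>.0105)&(A[:,2]<.0165)];print(len(P));np.save('side_stop.npy',P)
"; python3 fit.py
```

```text
t 8.6 tcp [ 0.5111 -0.0275  0.0339] yang 89.94 F [-0.5 -2.1 -1.1] w 0.0618 g 20.0 q [-0.08  0.45  1.97 -0.    0.72 -1.64]
block [523.2   5.3] [17.1 60.9] 86.7 68 [ 0.4924 -0.0044  0.0163] [0.5535 0.0144 0.0225]
steel_block [(0.76, array([ 0.72  , -0.2573,  0.    ])), (0.5, array([ 0.5224, -0.0259,  0.    ]))]
ring_blank []
t 8.75 tcp [ 0.5112 -0.0258  0.0339] yang 90.0 F [-0.3 -1.2 -1.2] w 0.0619 g 20.0 q [-0.07  0.45  1.97 -0.    0.72 -1.64]
tool cm [-5.88 -7.42  0.01] rz -0.0244
348
side [683.0722844  -97.80518821] 0.49926824588896657 2662.274644433143
top [ 680.35584958 -102.46314266] 1.7978572839556008 1779.2260080235035
```

View pics/g2.png

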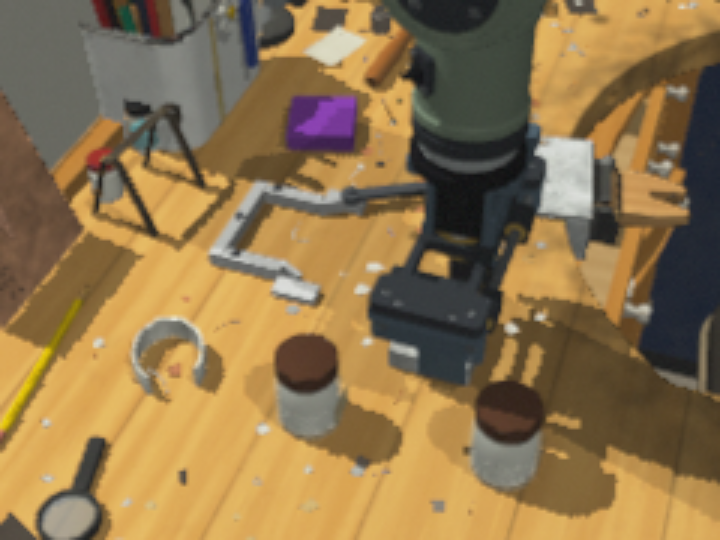

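Request:
{"method": "send_rows", "body": {
  "increments": [
    {"offset": [-0.3, -0.4, 0], "angular": [0, 0, 0], "fingers": 0.62},
    {"offset": [-0.7, -0.9, 0], "angular": [0, 0, 0], "fingers": 0.62},
    {"offset": [-0.9, -1.15, 0], "angular": [0, 0, 0], "fingers": 0.62},
    {"offset": [-0.9, -1.15, 0], "angular": [0, 0, 0], "fingers": 0.62},
    {"offset": [-0.9, -1.15, 0], "angular": [0, 0, 0], "fingers": 0.62},
    {"offset": [-0.9, -1.15, 0], "angular": [0, 0, -0.007], "fingers": 0.62},
    {"offset": [-0.8, -1.0, 0], "angular": [0, 0, -0.007], "fingers": 0.62},
    {"offset": [-0.5, -0.6, 0], "angular": [0, 0, -0.007], "fingers": 0.62}
  ]
}}

```text
clock: 9.42
tool_pos: [0.5718, -0.1021, 0.0339]
orientation: [0.0, -0.01, 1.0, -0.0]
ft_force: [-1.3, 3.1, 3.2]
width: 0.0618
grip_force: 20.0
```

```bash
cat > yaw.py <<'E'
from h import *
T,M=state()
for cam in("side","top"):
    p,d=viewer.grab_frame(cam)
    A=cloud(cam,d,np.ones(d.shape,bool))
    P=A[(A[:,0]>.708)&(A[:,0]<.735)&(A[:,1]>-.155)&(A[:,1]<-.045)&(A[:,2]>.0095)&(A[:,2]<.018)]
    c,s,a=cv2.minAreaRect((P[:,:2]*1000).astype(np.float32))
    v=cv2.fitLine((P[:,:2]*1000).astype(np.float32),cv2.DIST_HUBER,0,.01,.01).ravel();print(cam,"back wall",len(P),np.round(c,1),np.round(s,1),round(a,1),"line ang",round(float(np.degrees(np.arctan2(v[1],v[0])))%180-90,2),np.round(P[:,:2].mean(0),4))
    for lo,hi,nm in((-.085,-.04,"L"),(-.165,-.12,"R")):
        Q=A[(A[:,0]>.667)&(A[:,0]<.708)&(A[:,1]>lo)&(A[:,1]<hi)&(A[:,2]>.0095)&(A[:,2]<.018)]
        if len(Q)>8:
            v=cv2.fitLine((Q[:,:2]*1000).astype(np.float32),cv2.DIST_HUBER,0,.01,.01).ravel();print(nm,len(Q),np.round(Q[:,:2].mean(0),4),"ang",round((float(np.degrees(np.arctan2(v[1],v[0])))+90)%180-90,2))
E
python3 yaw.py; python3 blk.py
```

```text
t 9.4167 tcp [ 0.5718 -0.1021  0.0339] yang 91.17 F [-1.3  3.1  3.2] w 0.0618 g 20.0 q [-0.2   0.53  1.81  0.    0.8  -1.79]
side back wall 160 [718.2 -99.3] [99.8 20.3] 90.0 line ang 0.14 [ 0.7203 -0.0957]
L 70 [ 0.6873 -0.0553] ang 3.39
R 60 [ 0.6883 -0.1409] ang 5.58
top back wall 142 [ 717.5 -101.1] [17.  97.5] 1.1 line ang 1.39 [ 0.7182 -0.1012]
L 37 [ 0.6934 -0.0594] ang 12.45
R 48 [ 0.6876 -0.1451] ang -3.88
t 9.5667 tcp [ 0.5717 -0.1016  0.034 ] yang 91.17 F [ 0.9 -1.2  0.2] w 0.0618 g 20.0 q [-0.2   0.53  1.81 -0.    0.8  -1.79]
block [583.5 -92. ] [60.9 64.1] 0.5 97 [ 0.553  -0.1243  0.0161] [ 0.6139 -0.06    0.0221]
steel_block [(0.75, array([ 0.7178, -0.2511,  0.    ])), (0.51, array([ 0.5823, -0.1096,  0.    ]))]
ring_blank []
```

Request:
{"method": "send_rows", "body": {
  "increments": [
    {"offset": [-0.4, 0, 0], "angular": [0, 0, -0.004], "fingers": 0.62},
    {"offset": [-0.7, 0, 0], "angular": [0, 0, 0], "fingers": 0.62},
    {"offset": [-0.7, 0, 0], "angular": [0, 0, 0], "fingers": 0.62},
    {"offset": [-0.7, 0, 0], "angular": [0, 0, 0], "fingers": 0.62},
    {"offset": [-0.7, 0, 0], "angular": [0, 0, 0], "fingers": 0.62},
    {"offset": [-0.7, 0, 0], "angular": [0, 0, 0], "fingers": 0.62},
    {"offset": [-0.5, 0, 0], "angular": [0, 0, 0], "fingers": 0.62},
    {"offset": [-0.3, 0, 0], "angular": [0, 0, 0], "fingers": 0.62}
  ]
}}

```text
clock: 10.33
tool_pos: [0.618, -0.0991, 0.0339]
orientation: [-0.0, -0.013, 1.0, 0.0]
ft_force: [-3.5, -0.4, 3.7]
width: 0.0619
grip_force: 20.0
```

```bash
python3 blk.py;python3 snap.py g3.png 250 150 410 270 5
```

```text
t 10.3833 tcp [ 0.6185 -0.0991  0.0339] yang 91.45 F [-1.  1.  2.] w 0.0615 g 20.0 q [-0.18  0.58  1.7   0.    0.86 -1.77]
block [629.4 -96.8] [61.5 79.7] 0.4 128 [ 0.5985 -0.1369  0.0162] [ 0.66   -0.0571  0.0223]
steel_block [(0.52, array([ 0.6233, -0.1037,  0.    ]))]
ring_blank []
```

View pics/g3.png

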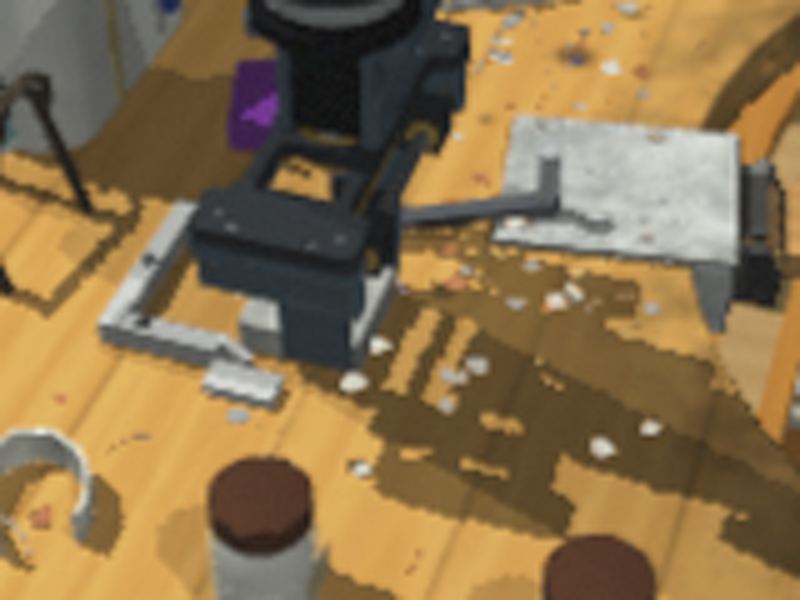

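Request:
{"method": "send_rows", "body": {
  "increments": [
    {"offset": [0, -0.1, 0], "angular": [0, 0, 0], "fingers": 0.62},
    {"offset": [0, -0.1, 0], "angular": [0, 0, 0], "fingers": 0.62},
    {"offset": [0, 0, 0], "angular": [0, 0, 0], "fingers": 0.66},
    {"offset": [0, 0, 0], "angular": [0, 0, 0], "fingers": 0.7},
    {"offset": [0, 0, 0], "angular": [0, 0, 0], "fingers": 0.74},
    {"offset": [0, 0, 0], "angular": [0, 0, 0], "fingers": 0.76},
    {"offset": [0, 0, -0.3], "angular": [0, 0, 0], "fingers": 0.76},
    {"offset": [0, 0, -1.0], "angular": [0, 0, 0], "fingers": 0.76}
  ]
}}

```text
clock: 11.2
tool_pos: [0.6163, -0.1011, 0.046]
orientation: [-0.002, -0.013, 1.0, 0.0]
ft_force: [0.5, -0.1, 1.0]
width: 0.0693
grip_force: 0.0
```

Request:
{"method": "send_rows", "body": {
  "increments": [
    {"offset": [0, 0, -1.5], "angular": [0, 0, 0], "fingers": 0.76},
    {"offset": [0.5, 0, -1.0], "angular": [0, 0, 0], "fingers": 0.76},
    {"offset": [1.5, 0, 0], "angular": [0, 0, 0], "fingers": 0.7},
    {"offset": [1.5, 0, 0], "angular": [0, 0, 0], "fingers": 0.6},
    {"offset": [1.5, 0, 0], "angular": [0, 0, 0], "fingers": 0.5},
    {"offset": [0.5, 0, 0], "angular": [0, 0, 0], "fingers": 0.44},
    {"offset": [0, 0, 0], "angular": [0, 0, 0], "fingers": 0.44},
    {"offset": [0, 0, 0], "angular": [0, 0, 0], "fingers": 0.44}
  ]
}}

```text
clock: 11.87
tool_pos: [0.5632, -0.1028, 0.0727]
orientation: [0.001, -0.013, 1.0, -0.0]
ft_force: [-0.3, -0.2, -0.5]
width: 0.0398
grip_force: 0.0
```

```bash
cat > blk2.py <<'E'
from h import *
for cam in("side","top"):
    p,d=viewer.grab_frame(cam)
    A=cloud(cam,d,np.ones(d.shape,bool))
    P=A[(abs(A[:,1]+.1)<.06)&(A[:,0]>.585)&(A[:,0]<.74)&(A[:,2]>.0175)&(A[:,2]<.0225)]
    if len(P)>20:
        c,s,a=cv2.minAreaRect((P[:,:2]*1000).astype(np.float32)); print(cam,"block",np.round(c,1),np.round(s,1),round(a,1),len(P), np.round(P.min(0),4),np.round(P.max(0),4))
    print("ring",[(round(q["score"],2),np.round(at_z(cam,q["xy"],.02),4)) for q in nets.place_of(cam,"ring_blank")[:2]])
to([.572,-.1024,.029],91.4)
E
python3 blk2.py; python3 yaw.py
```

```text
side block [629.4 -99.9] [61.5 64.8] 1.2 386 [ 0.5983 -0.1316  0.0175] [ 0.6602 -0.067   0.0225]
ring [(0.43, array([ 0.6272, -0.1076,  0.02  ]))]
top block [ 691.9 -100.9] [97.  65.8] 89.6 41 [ 0.6587 -0.1496  0.0175] [ 0.7245 -0.0526  0.0212]
ring []
t 12.0667 tcp [ 0.5633 -0.1026  0.072 ] yang 91.46 F [-0.1 -0.3  0.4] w 0.0402 g 0.0 q [-0.2   0.47  1.79  0.    0.88 -1.8 ]
tool cm [-0.87  0.    4.3 ] rz 0.001
t 12.0667 tcp [ 0.5633 -0.1026  0.072 ] yang 91.46 F [-0.1 -0.3  0.4] w 0.0402 g 0.0 q [-0.2   0.47  1.79  0.    0.88 -1.8 ]
side back wall 165 [718.7 -98.1] [21.3 99.3] 0.1 line ang -0.01 [ 0.7201 -0.0956]
L 76 [ 0.6876 -0.0548] ang 9.48
R 63 [ 0.6878 -0.141 ] ang 1.4
top back wall 129 [ 718.2 -101.1] [97.3 16.2] 89.9 line ang 1.88 [ 0.7186 -0.1026]
L 42 [ 0.6938 -0.0593] ang 5.69
R 42 [ 0.6874 -0.1451] ang 1.63
```

Request:
{"method": "send_rows", "body": {
  "increments": [
    {"offset": [0, 0, 1.5], "angular": [0, 0, 0], "fingers": 0.44},
    {"offset": [0, 0, 1.5], "angular": [0, 0, 0], "fingers": 0.44},
    {"offset": [0, 0, 1.0], "angular": [0, 0, 0], "fingers": 0.44},
    {"offset": [0, 0, 0.3], "angular": [0, 0, 0], "fingers": 0.44},
    {"offset": [-0.5, 0, 0], "angular": [0, 0, 0], "fingers": 0.44},
    {"offset": [-0.5, 0, 0], "angular": [0, 0, 0], "fingers": 0.44},
    {"offset": [-0.4, 0, 0], "angular": [0, 0, 0], "fingers": 0.44},
    {"offset": [-0.3, 0, 0], "angular": [0, 0, 0], "fingers": 0.44}
  ]
}}

```text
clock: 12.83
tool_pos: [0.581, -0.1023, 0.0297]
orientation: [0.001, -0.013, 1.0, -0.0]
ft_force: [0.0, -0.6, 0.0]
width: 0.0398
grip_force: 0.0
```

Request:
{"method": "send_rows", "body": {
  "increments": [
    {"offset": [-0.3, 0, 0], "angular": [0, 0, 0], "fingers": 0.44},
    {"offset": [-0.4, 0, 0], "angular": [0, 0, 0], "fingers": 0.44},
    {"offset": [-0.5, 0, 0], "angular": [0, 0, 0], "fingers": 0.44},
    {"offset": [-0.5, 0, 0], "angular": [0, 0, 0], "fingers": 0.44},
    {"offset": [-0.5, 0, 0], "angular": [0, 0, 0], "fingers": 0.44},
    {"offset": [-0.5, 0, 0], "angular": [0, 0, 0], "fingers": 0.44},
    {"offset": [-0.5, 0, 0], "angular": [0, 0, 0], "fingers": 0.44},
    {"offset": [-0.5, 0, 0], "angular": [0, 0, 0], "fingers": 0.44}
  ]
}}

```text
clock: 13.5
tool_pos: [0.6169, -0.1012, 0.0289]
orientation: [-0.0, -0.013, 1.0, 0.0]
ft_force: [-3.2, -0.7, 2.5]
width: 0.0403
grip_force: 1.6
```

```bash
python3 blk2.py
```

```text
side block [653.8 -91.1] [114.9  55.2] 7.9 138 [ 0.5983 -0.1263  0.0176] [ 0.707  -0.0559  0.0224]
ring []
ring []
t 13.7 tcp [ 0.6175 -0.1013  0.0289] yang 91.45 F [ 0.1  0.2 -0.3] w 0.0403 g 0.0 q [-0.18  0.59  1.7   0.    0.85 -1.78]
tool cm [ 4.55  0.   -0.02] rz 0.0008
```

Request:
{"method": "send_rows", "body": {
  "increments": [
    {"offset": [-0.3, 0, 0], "angular": [0, 0, 0], "fingers": 0.44},
    {"offset": [-0.4, 0, 0], "angular": [0, 0, 0], "fingers": 0.44},
    {"offset": [-0.4, 0, 0], "angular": [0, 0, 0], "fingers": 0.44},
    {"offset": [-0.2, 0, 0], "angular": [0, 0, 0], "fingers": 0.44},
    {"offset": [-0.1, 0, 0], "angular": [0, 0, 0], "fingers": 0.44}
  ]
}}

```text
clock: 14.12
tool_pos: [0.6307, -0.1009, 0.0289]
orientation: [-0.0, -0.013, 1.0, 0.0]
ft_force: [-3.1, -0.9, 2.1]
width: 0.0401
grip_force: 1.4
```

Request:
{"method": "send_rows", "body": {
  "increments": [
    {"offset": [-0.1, 0, 0], "angular": [0, 0, 0], "fingers": 0.44},
    {"offset": [-0.1, 0, 0], "angular": [0, 0, 0], "fingers": 0.44}
  ]
}}

```text
clock: 14.28
tool_pos: [0.6323, -0.1008, 0.0288]
orientation: [-0.0, -0.013, 1.0, 0.0]
ft_force: [-1.8, 0.9, 1.3]
width: 0.0398
grip_force: 1.1
```

Request:
{"method": "send_rows", "body": {
  "increments": [
    {"offset": [-0.1, 0, 0], "angular": [0, 0, 0], "fingers": 0.44},
    {"offset": [-0.1, 0, 0], "angular": [0, 0, 0], "fingers": 0.44}
  ]
}}

```text
clock: 14.45
tool_pos: [0.6344, -0.1008, 0.0288]
orientation: [-0.0, -0.013, 1.0, 0.0]
ft_force: [-1.5, -0.7, -0.1]
width: 0.0401
grip_force: 1.0
```

Request:
{"method": "send_rows", "body": {
  "increments": [
    {"offset": [-0.1, 0, 0], "angular": [0, 0, 0], "fingers": 0.44},
    {"offset": [-0.1, 0, 0], "angular": [0, 0, 0], "fingers": 0.44}
  ]
}}

```text
clock: 14.62
tool_pos: [0.6365, -0.1007, 0.0288]
orientation: [-0.0, -0.013, 1.0, 0.0]
ft_force: [-2.0, 0.1, 0.6]
width: 0.0401
grip_force: 0.9
```

Request:
{"method": "send_rows", "body": {
  "increments": [
    {"offset": [-0.1, 0, 0], "angular": [0, 0, 0], "fingers": 0.44}
  ]
}}

```text
clock: 14.7
tool_pos: [0.6369, -0.1007, 0.0289]
orientation: [-0.001, -0.013, 1.0, 0.0]
ft_force: [-4.4, -0.8, 2.0]
width: 0.0402
grip_force: 2.5
```

```bash
python3 -c "
from h import *
state()
for cam in('side','top'):
    p,d=viewer.grab_frame(cam)
    A=cloud(cam,d,np.ones(d.shape,bool))
    for nm,z0,z1 in (('blk',.0175,.023),('wall',.0105,.0165)):
        P=A[(abs(A[:,1]+.1)<.025)&(A[:,0]>.66)&(A[:,0]<.735)&(A[:,2]>z0)&(A[:,2]<z1)]
        print(cam,nm,len(P),np.round(np.percentile(P[:,0],[0,5,50,95,100]),4) if len(P) else '')
"
```

```text
t 14.7 tcp [ 0.6369 -0.1007  0.0289] yang 91.45 F [-4.4 -0.8  2. ] w 0.0402 g 2.5 q [-0.17  0.61  1.65 -0.    0.88 -1.77]
side blk 47 [0.6602 0.6624 0.6906 0.714  0.7219]
side wall 28 [0.7152 0.7182 0.7235 0.7282 0.7286]
top blk 0 
top wall 0
```

Request:
{"method": "send_rows", "body": {
  "increments": [
    {"offset": [-0.05, 0, 0], "angular": [0, 0, 0], "fingers": 0.44},
    {"offset": [-0.05, 0, 0], "angular": [0, 0, 0], "fingers": 0.44}
  ]
}}

```text
clock: 14.97
tool_pos: [0.637, -0.1007, 0.0289]
orientation: [-0.002, -0.013, 1.0, 0.0]
ft_force: [-7.3, -0.7, 3.0]
width: 0.0401
grip_force: 3.5
```

Request:
{"method": "send_rows", "body": {
  "increments": [
    {"offset": [-0.05, 0, 0], "angular": [0, 0, 0], "fingers": 0.44},
    {"offset": [0, 0, 0], "angular": [0, 0, 0], "fingers": 0.44}
  ]
}}

```text
clock: 15.13
tool_pos: [0.637, -0.1007, 0.0289]
orientation: [-0.002, -0.013, 1.0, 0.0]
ft_force: [-6.8, 0.2, 3.6]
width: 0.0404
grip_force: 3.6
```

Request:
{"method": "send_rows", "body": {
  "increments": [
    {"offset": [-0.1, 0, 0], "angular": [0, 0, 0], "fingers": 0.44},
    {"offset": [-0.1, 0, 0], "angular": [0, 0, 0], "fingers": 0.44},
    {"offset": [0, 0, 0], "angular": [0, 0, 0], "fingers": 0.44}
  ]
}}

```text
clock: 15.38
tool_pos: [0.6372, -0.1006, 0.0289]
orientation: [-0.004, -0.013, 1.0, 0.0]
ft_force: [-12.2, -0.6, 7.6]
width: 0.0401
grip_force: 5.8
```

```bash
python3 -c "
from h import *
state();print(np.round(telemetry.get_obs()['ft_torque'],3))"
```

```text
t 15.3833 tcp [ 0.6372 -0.1006  0.0289] yang 91.44 F [-12.2  -0.6   7.6] w 0.0401 g 5.8 q [-0.17  0.61  1.64 -0.    0.89 -1.77]
[-0.245  1.905 -0.14 ]
```

Request:
{"method": "send_rows", "body": {
  "increments": [
    {"offset": [0, 0, 0], "angular": [0, 0, 0.012], "fingers": 0.44},
    {"offset": [0, 0, 0], "angular": [0, 0, 0], "fingers": 0.44}
  ]
}}

```text
clock: 15.55
tool_pos: [0.6374, -0.1001, 0.0289]
orientation: [-0.004, -0.006, 1.0, 0.001]
ft_force: [-10.0, 0.5, 6.5]
width: 0.0395
grip_force: 5.3
```

```bash
python3 -c "
from h import *
state();print(np.round(telemetry.get_obs()['ft_torque'],3))"
```

```text
t 15.55 tcp [ 0.6374 -0.1001  0.0289] yang 90.74 F [-10.    0.5   6.5] w 0.0395 g 5.3 q [-0.17  0.61  1.64  0.    0.89 -1.76]
[ 0.238  1.822 -0.014]
```

Request:
{"method": "send_rows", "body": {
  "increments": [
    {"offset": [0.3, 0, 0], "angular": [0, 0, 0], "fingers": 0.44},
    {"offset": [0.6, 0, 0], "angular": [0, 0, 0], "fingers": 0.44},
    {"offset": [1.5, 0, 0], "angular": [0, 0, 0], "fingers": 0.44},
    {"offset": [1.5, 0, -1.5], "angular": [0, 0, 0], "fingers": 0.44},
    {"offset": [1.5, 0, -2.5], "angular": [0, 0, 0], "fingers": 0.44},
    {"offset": [1.5, 0, -3.0], "angular": [0, 0, 0], "fingers": 0.44},
    {"offset": [1.5, 0, -3.0], "angular": [0, 0, 0], "fingers": 0.44},
    {"offset": [0, 0, 0], "angular": [0, 0, 0], "fingers": 0.44}
  ]
}}

```text
clock: 16.22
tool_pos: [0.5587, -0.1025, 0.1351]
orientation: [0.006, -0.006, 1.0, -0.001]
ft_force: [0.0, 0.1, -0.0]
width: 0.0399
grip_force: 0.0
```

Run:
```python
from h import *
for cam in("side","top"):
    p,d=viewer.grab_frame(cam)
    if cam=="side": save("g4.png",cv2.resize(p[140:260,240:400],None,fx=5,fy=5,interpolation=cv2.INTER_CUBIC))
    A=cloud(cam,d,np.ones(d.shape,bool))
    for nm,z0,z1 in (('blk',.0175,.0225),('wall',.0105,.0165)):
        P=A[(abs(A[:,1]+.1)<.034)&(A[:,0]>.64)&(A[:,0]<.735)&(A[:,2]>z0)&(A[:,2]<z1)]
        if len(P)>8:print(cam,nm,len(P),cv2.minAreaRect((P[:,:2]*1000).astype(np.float32)),np.round(P.min(0),4),np.round(P.max(0),4))
    for n,z in(("ring_blank",.02),("lever_pin",.0315),("lever_hinge",.0085)):
        print(cam,n,[(round(q["score"],2),np.round(at_z(cam,q["xy"],z),4)) for q in nets.place_of(cam,n)[:2]])
    P=A[(np.hypot(*(A[:,:2]-[.547,-.215]).T)<.03)&(A[:,2]>.035)&(A[:,2]<.055)]
    if len(P):print("pin",len(P),P.mean(0))
state()
```

```text
side blk 363 ((684.7240600585938, -98.64216613769531), (61.588077545166016, 62.838539123535156), 1.793339729309082) [ 0.6531 -0.1302  0.0175] [ 0.7163 -0.0675  0.0224]
side wall 128 ((691.0371704101562, -100.62472534179688), (74.74311828613281, 67.13623046875), 0.6112911701202393) [ 0.6535 -0.1338  0.0105] [ 0.7287 -0.0668  0.0165]
side ring_blank [(0.56, array([ 0.6878, -0.1033,  0.02  ]))]
side lever_pin [(0.83, array([ 0.5515, -0.2237,  0.0315])), (0.29, array([ 0.5538, -0.1521,  0.0315]))]
side lever_hinge [(0.55, array([0.7037, 0.19  , 0.0085])), (0.49, array([ 0.6457, -0.1624,  0.0085]))]
pin 27 [ 0.54527667 -0.20862788  0.04259713]
top blk 190 ((692.9373779296875, -100.9636459350586), (61.71373748779297, 57.27296447753906), 89.6961898803711) [ 0.6642 -0.1319  0.0175] [ 0.7216 -0.0702  0.0225]
top wall 98 ((698.771728515625, -99.50397491455078), (64.93561553955078, 54.919803619384766), 89.54155731201172) [ 0.6711 -0.1322  0.0107] [ 0.726  -0.0672  0.0165]
top ring_blank [(0.59, array([ 0.6811, -0.1115,  0.02  ]))]
top lever_pin [(0.58, array([ 0.5435, -0.212 ,  0.0315]))]
top lever_hinge []
pin 15 [ 0.54248991 -0.21323139  0.04546574]
t 16.6167 tcp [ 0.5569 -0.1016  0.1276] yang 90.76 F [0.2 0.6 0.1] w 0.0403 g 0.0 q [-0.2   0.4   1.75  0.    1.   -1.79]
```

View pics/g4.png

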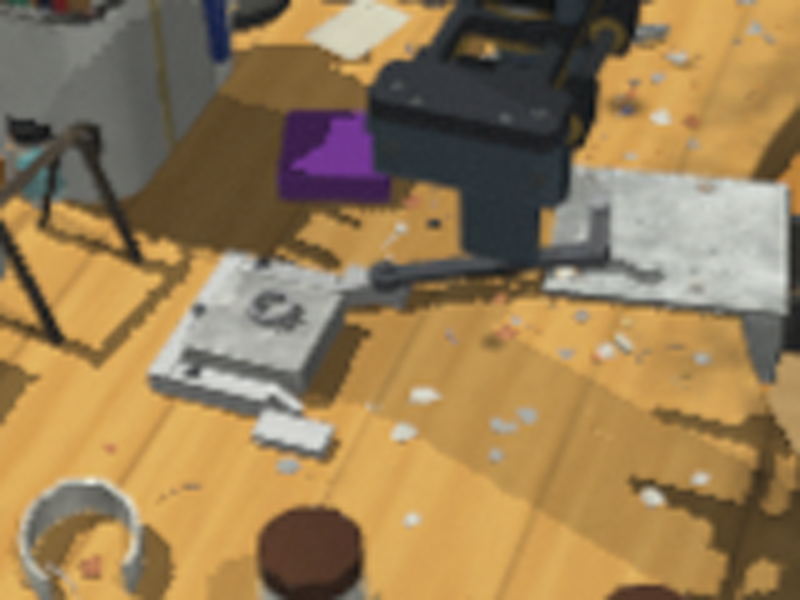

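Request:
{"method": "send_rows", "body": {
  "increments": [
    {"offset": [0.33, -2.78, 0], "angular": [0, 0, 0], "fingers": 0.5},
    {"offset": [0.33, -2.78, 0], "angular": [0, 0, 0], "fingers": 0.5},
    {"offset": [0.34, -2.78, 0], "angular": [0, 0, 0], "fingers": 0.5},
    {"offset": [0.34, -2.78, 0], "angular": [0, 0, -0.092], "fingers": 0.5},
    {"offset": [0, 0, 0], "angular": [0, 0, -0.092], "fingers": 0.5},
    {"offset": [0, 0, 0], "angular": [0, 0, -0.092], "fingers": 0.5},
    {"offset": [0, 0, 0], "angular": [0, 0, -0.092], "fingers": 0.5},
    {"offset": [0, 0, 0], "angular": [0, 0, -0.09], "fingers": 0.5}
  ]
}}

```text
clock: 17.28
tool_pos: [0.5449, -0.2134, 0.1278]
orientation: [-0.001, -0.235, 0.972, 0.0]
ft_force: [-0.7, 1.1, -0.2]
width: 0.0456
grip_force: 0.0
```

```bash
python3 -c "
from h import *
to([.545,-.2128,.048],117)"
```

```text
t 17.2833 tcp [ 0.5449 -0.2134  0.1278] yang 117.22 F [-0.7  1.1 -0.2] w 0.0456 g 0.0 q [-0.39  0.43  1.7   0.    1.02 -2.44]
tool cm [-0.04  0.04  7.98] rz 0.0039
```

Request:
{"method": "send_rows", "body": {
  "increments": [
    {"offset": [0, 0, 1.5], "angular": [0, 0, 0], "fingers": 0.5},
    {"offset": [0, 0, 1.5], "angular": [0, 0, 0], "fingers": 0.5},
    {"offset": [0, 0, 1.3], "angular": [0, 0, 0], "fingers": 0.5},
    {"offset": [0, 0, 1.0], "angular": [0, 0, 0], "fingers": 0.5},
    {"offset": [0, 0, 1.0], "angular": [0, 0, 0], "fingers": 0.5},
    {"offset": [0, 0, 0.8], "angular": [0, 0, 0], "fingers": 0.5},
    {"offset": [0, 0, 0.6], "angular": [0, 0, 0], "fingers": 0.5},
    {"offset": [0, 0, 0.3], "angular": [0, 0, 0], "fingers": 0.5}
  ]
}}

```text
clock: 17.95
tool_pos: [0.5448, -0.213, 0.0479]
orientation: [-0.0, -0.233, 0.972, 0.0]
ft_force: [-0.3, -0.5, -0.5]
width: 0.0456
grip_force: 0.0
```

Request:
{"method": "send_rows", "body": {
  "increments": [
    {"offset": [0, 0, 0], "angular": [0, 0, 0], "fingers": 0.4},
    {"offset": [0, 0, 0], "angular": [0, 0, 0], "fingers": 0.3},
    {"offset": [0, 0, 0], "angular": [0, 0, 0], "fingers": 0.2},
    {"offset": [0, 0, 0], "angular": [0, 0, 0], "fingers": 0.15},
    {"offset": [0, 0, 0], "angular": [0, 0, 0], "fingers": 0.1},
    {"offset": [0, 0, 0], "angular": [0, 0, 0], "fingers": 0.1},
    {"offset": [0, 0, 0], "angular": [0, 0, 0], "fingers": 0.1}
  ],
  "newtons": 5
}}

```text
clock: 18.53
tool_pos: [0.5451, -0.2131, 0.0493]
orientation: [0.0, -0.233, 0.972, -0.0]
ft_force: [-0.0, 0.1, 1.0]
width: 0.0118
grip_force: 5.0
```

```bash
python3 snap.py g5.png 280 140 420 245 5; python3 -c "
from h import *
state()"
```

```text
t 18.5833 tcp [ 0.5452 -0.2131  0.0493] yang 117.0 F [-0.1  1.1  2.5] w 0.0119 g 5.0 q [-0.39  0.51  1.79  0.    0.84 -2.43]
```

View pics/g5.png

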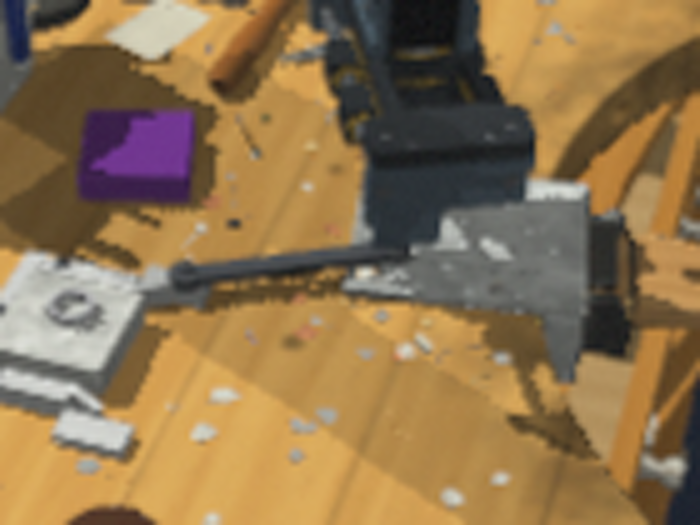

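Request:
{"method": "send_rows", "body": {
  "increments": [
    {"offset": [0, 0.96, 0], "angular": [0, 0, 0.086], "fingers": 0.1},
    {"offset": [0, 0.96, 0], "angular": [0, 0, 0.086], "fingers": 0.1},
    {"offset": [0, 0.96, 0], "angular": [0, 0, 0.086], "fingers": 0.1},
    {"offset": [0, 0.96, 0], "angular": [0, 0, 0.086], "fingers": 0.1}
  ]
}}

```text
clock: 18.92
tool_pos: [0.5318, -0.1772, 0.0493]
orientation: [-0.0, -0.061, 0.998, -0.0]
ft_force: [-0.5, -0.8, 2.4]
width: 0.0118
grip_force: 5.0
```

Request:
{"method": "send_rows", "body": {
  "increments": [
    {"offset": [0, 0.96, 0], "angular": [0, 0, 0.086], "fingers": 0.1},
    {"offset": [0, 0.96, 0], "angular": [0, 0, 0.086], "fingers": 0.1},
    {"offset": [0, 0.96, 0], "angular": [0, 0, 0.086], "fingers": 0.1},
    {"offset": [0, 0.96, 0], "angular": [0, 0, 0.086], "fingers": 0.1},
    {"offset": [0, 0.96, 0], "angular": [0, 0, 0.086], "fingers": 0.1},
    {"offset": [0, 0.96, 0], "angular": [0, 0, 0.086], "fingers": 0.1},
    {"offset": [0, 0.96, 0], "angular": [0, 0, 0.086], "fingers": 0.1},
    {"offset": [0, 0.96, 0], "angular": [0, 0, 0.086], "fingers": 0.1}
  ]
}}

```text
clock: 19.58
tool_pos: [0.5435, -0.1021, 0.0492]
orientation: [-0.002, 0.279, 0.96, -0.0]
ft_force: [-3.3, -0.3, 6.6]
width: 0.0118
grip_force: 5.0
```

```bash
python3 -c "
from h import *
p,M=state()
v=p[:2]-[.6428,-.1575];print(np.hypot(*v),np.degrees(np.arctan2(v[1],v[0]))%360)"
```

```text
t 19.5833 tcp [ 0.5435 -0.1021  0.0492] yang 57.63 F [-3.3 -0.3  6.6] w 0.0118 g 5.0 q [-0.21  0.47  1.86  0.    0.81 -1.21]
0.1136808061476123 150.83486323604617
```

Request:
{"method": "send_rows", "body": {
  "increments": [
    {"offset": [0, 0.96, 0], "angular": [0, 0, 0.086], "fingers": 0.1},
    {"offset": [0, 0.96, 0], "angular": [0, 0, 0.086], "fingers": 0.1},
    {"offset": [0, 0.96, 0], "angular": [0, 0, 0.086], "fingers": 0.1},
    {"offset": [0, 0.96, 0], "angular": [0, 0, 0.086], "fingers": 0.1},
    {"offset": [0, 0.96, 0], "angular": [0, 0, 0.086], "fingers": 0.1},
    {"offset": [0, 0.96, 0], "angular": [0, 0, 0.086], "fingers": 0.1},
    {"offset": [0, 0.96, 0], "angular": [0, 0, 0.086], "fingers": 0.1},
    {"offset": [0, 0.96, 0], "angular": [0, 0, 0.086], "fingers": 0.1}
  ]
}}

```text
clock: 20.25
tool_pos: [0.6008, -0.0519, 0.0488]
orientation: [-0.003, 0.587, 0.81, -0.0]
ft_force: [-2.7, 4.8, 2.6]
width: 0.012
grip_force: 5.0
```

Request:
{"method": "send_rows", "body": {
  "increments": [
    {"offset": [0, 0.96, 0], "angular": [0, 0, 0.086], "fingers": 0.1},
    {"offset": [0, 0.96, 0], "angular": [0, 0, 0.086], "fingers": 0.1}
  ]
}}

```text
clock: 20.42
tool_pos: [0.6197, -0.0464, 0.0487]
orientation: [-0.002, 0.654, 0.756, 0.0]
ft_force: [-1.5, 6.2, 2.1]
width: 0.0116
grip_force: 5.0
```

Request:
{"method": "send_rows", "body": {
  "increments": [
    {"offset": [0, 0.48, 0], "angular": [0, 0, 0.043], "fingers": 0.1},
    {"offset": [0, 0.3, 0], "angular": [0, 0, 0.027], "fingers": 0.1}
  ]
}}

```text
clock: 20.58
tool_pos: [0.6283, -0.0452, 0.0487]
orientation: [-0.002, 0.679, 0.734, 0.001]
ft_force: [-0.4, 6.0, 1.2]
width: 0.0118
grip_force: 5.0
```

```bash
python3 -c "
from h import *
p,M=state()
v=p[:2]-[.6428,-.1575];print(np.hypot(*v),np.degrees(np.arctan2(v[1],v[0]))%360)"
```

```text
t 20.5833 tcp [ 0.6283 -0.0452  0.0487] yang 4.43 F [-0.4  6.   1.2] w 0.0118 g 5.0 q [-0.09  0.57  1.67  0.    0.9  -0.17]
0.113259552338809 97.37046690930063
```

Request:
{"method": "send_rows", "body": {
  "increments": [
    {"offset": [0, 0.4, 0], "angular": [0, 0, 0.03], "fingers": 0.1},
    {"offset": [0, 0.3, 0], "angular": [0, 0, 0.02], "fingers": 0.1},
    {"offset": [0, 0.2, 0], "angular": [0, 0, 0], "fingers": 0.1}
  ]
}}

```text
clock: 20.83
tool_pos: [0.6371, -0.0447, 0.0487]
orientation: [-0.002, 0.697, 0.717, 0.001]
ft_force: [-1.4, 6.8, 0.6]
width: 0.0113
grip_force: 5.0
```

Request:
{"method": "send_rows", "body": {
  "increments": [
    {"offset": [0, 0.15, 0], "angular": [0, 0, 0], "fingers": 0.1},
    {"offset": [0, 0.1, 0], "angular": [0, 0, 0], "fingers": 0.1}
  ]
}}

```text
clock: 21.0
tool_pos: [0.6396, -0.0447, 0.0487]
orientation: [-0.002, 0.697, 0.717, 0.001]
ft_force: [-0.7, 5.7, 0.9]
width: 0.0116
grip_force: 5.0
```

Request:
{"method": "send_rows", "body": {
  "increments": [
    {"offset": [0, 0.1, 0], "angular": [0, 0, 0], "fingers": 0.1},
    {"offset": [0, 0.05, 0], "angular": [0, 0, 0], "fingers": 0.1}
  ]
}}

```text
clock: 21.17
tool_pos: [0.641, -0.0448, 0.0487]
orientation: [-0.002, 0.697, 0.717, 0.001]
ft_force: [-1.3, 6.6, 0.7]
width: 0.0118
grip_force: 5.0
```

Request:
{"method": "send_rows", "body": {
  "increments": [
    {"offset": [0, 0.1, 0], "angular": [0, 0, 0], "fingers": 0.1},
    {"offset": [0, 0.05, 0], "angular": [0, 0, 0], "fingers": 0.1}
  ]
}}

```text
clock: 21.33
tool_pos: [0.6423, -0.0448, 0.0487]
orientation: [-0.002, 0.697, 0.717, 0.001]
ft_force: [-2.4, 5.9, 2.2]
width: 0.0119
grip_force: 5.0
```

Request:
{"method": "send_rows", "body": {
  "increments": [
    {"offset": [0, 0.1, 0], "angular": [0, 0, 0], "fingers": 0.1},
    {"offset": [0, 0.05, 0], "angular": [0, 0, 0], "fingers": 0.1}
  ]
}}

```text
clock: 21.5
tool_pos: [0.6424, -0.0448, 0.0486]
orientation: [-0.003, 0.697, 0.717, -0.001]
ft_force: [-4.8, 5.1, 4.6]
width: 0.0118
grip_force: 5.0
```

Request:
{"method": "send_rows", "body": {
  "increments": [
    {"offset": [0, 0.1, 0], "angular": [0, 0, 0], "fingers": 0.1},
    {"offset": [0, 0.05, 0], "angular": [0, 0, 0], "fingers": 0.1}
  ]
}}

```text
clock: 21.67
tool_pos: [0.6425, -0.0449, 0.0484]
orientation: [-0.004, 0.697, 0.717, -0.002]
ft_force: [-7.5, 5.8, 5.7]
width: 0.0121
grip_force: 5.0
```

Request:
{"method": "send_rows", "body": {
  "increments": [
    {"offset": [0, 0, 0], "angular": [0, 0, 0], "fingers": 0.3},
    {"offset": [0, -0.3, 0], "angular": [0, 0, 0], "fingers": 0.45},
    {"offset": [0, 0, 0], "angular": [0, 0, 0], "fingers": 0.45},
    {"offset": [0, 0, 0], "angular": [0, 0, 0], "fingers": 0.45},
    {"offset": [0, 0, -0.5], "angular": [0, 0, 0], "fingers": 0.45},
    {"offset": [0, 0, -1.5], "angular": [0, 0, 0], "fingers": 0.45},
    {"offset": [0, 0, -2.5], "angular": [0, 0, 0], "fingers": 0.45},
    {"offset": [0, 0, -3], "angular": [0, 0, 0], "fingers": 0.45}
  ]
}}

```text
clock: 22.33
tool_pos: [0.642, -0.047, 0.1234]
orientation: [-0.001, 0.696, 0.718, -0.001]
ft_force: [0.3, -0.4, 0.2]
width: 0.041
grip_force: 0.0
```

Request:
{"method": "send_rows", "body": {
  "increments": [
    {"offset": [0, -2, -3], "angular": [0, 0, 0], "fingers": 0.45},
    {"offset": [0, -4, -1], "angular": [0, 0, 0], "fingers": 0.45},
    {"offset": [0, -4, 0], "angular": [0, 0, 0], "fingers": 0.45},
    {"offset": [0, -4, 0], "angular": [0, 0, 0], "fingers": 0.45},
    {"offset": [0, -4, 0], "angular": [0, 0, 0], "fingers": 0.45},
    {"offset": [0, 0, 0], "angular": [0, 0, 0], "fingers": 0.45}
  ]
}}

```text
clock: 22.83
tool_pos: [0.4536, -0.0518, 0.163]
orientation: [-0.004, 0.697, 0.717, -0.003]
ft_force: [-0.6, -0.3, -0.3]
width: 0.0409
grip_force: 0.0
```

Run:
```python
from h import *
state()
for cam in("side","top"):
    p,d=viewer.grab_frame(cam)
    if cam=="side": save("g6.png",cv2.resize(p[150:320,200:400],None,fx=3.5,fy=3.5,interpolation=cv2.INTER_CUBIC))
    for n,z in(("ring_blank",.02),("steel_block",0),("lever_pin",.0315),("lever_hinge",.0085),("jar_near",0),("jar_far",0),("cuff",0),("loupe",0),("tweezers",0),("pencil",0)):
        print(cam,n,[(round(q["score"],2),np.round(at_z(cam,q["xy"],z),4)) for q in nets.place_of(cam,n)[:2]])
```

```text
t 22.8333 tcp [ 0.4536 -0.0518  0.163 ] yang 1.69 F [-0.6 -0.3 -0.3] w 0.0409 g 0.0 q [-0.14  0.21  1.93 -0.    1.01 -0.17]
side ring_blank [(0.48, array([ 0.6801, -0.1024,  0.02  ])), (0.26, array([ 0.6805, -0.082 ,  0.02  ]))]
side steel_block [(0.98, array([ 0.6839, -0.1043,  0.    ])), (0.6, array([ 0.7142, -0.2513,  0.    ]))]
side lever_pin [(0.64, array([ 0.6463, -0.0644,  0.0315]))]
side lever_hinge [(0.59, array([ 0.6929, -0.1177,  0.0085])), (0.55, array([ 0.6401, -0.1576,  0.0085]))]
side jar_near [(0.59, array([0.4518, 0.0554, 0.    ])), (0.44, array([ 0.6514, -0.1577,  0.    ]))]
side jar_far [(0.63, array([0.5865, 0.066 , 0.    ]))]
side cuff [(0.67, array([0.7048, 0.0594, 0.    ]))]
side loupe [(0.68, array([0.7101, 0.1759, 0.    ]))]
side tweezers []
side pencil [(0.66, array([0.79  , 0.0823, 0.    ]))]
top ring_blank [(0.37, array([ 0.6847, -0.1074,  0.02  ]))]
top steel_block [(0.96, array([ 0.7036, -0.2531,  0.    ])), (0.76, array([ 0.6875, -0.097 ,  0.    ]))]
top lever_pin [(0.53, array([ 0.6407, -0.0422,  0.0315]))]
top lever_hinge [(0.58, array([ 0.6369, -0.1573,  0.0085]))]
top jar_near [(0.43, array([0.4507, 0.0511, 0.    ]))]
top jar_far [(0.52, array([0.6011, 0.0733, 0.    ])), (0.33, array([0.7952, 0.0772, 0.    ]))]
top cuff [(0.68, array([0.704 , 0.0507, 0.    ]))]
top loupe [(0.56, array([0.7148, 0.1813, 0.    ]))]
top tweezers []
top pencil [(0.67, array([0.7974, 0.0791, 0.    ])), (0.37, array([ 0.68  , -0.1044, -0.    ]))]
```

View pics/g6.png

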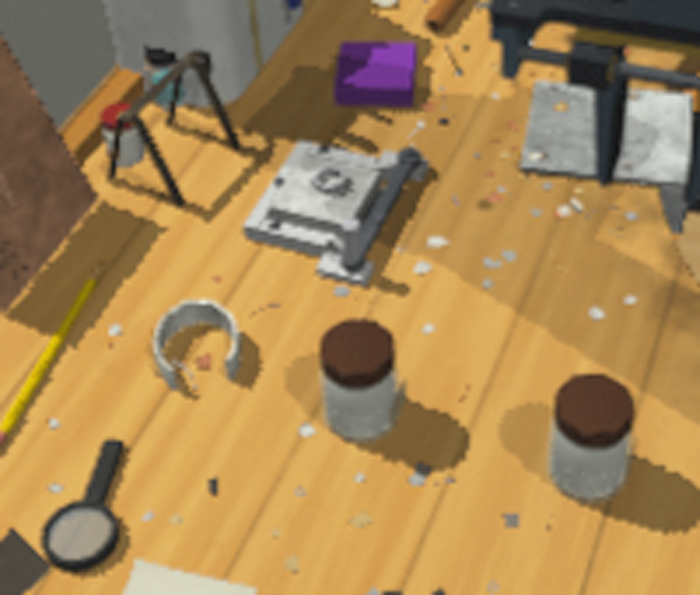

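Run:
```python
from h import *
for cam in("side","top"):
    p,d=viewer.grab_frame(cam);A=cloud(cam,d,np.ones(d.shape,bool))
    def ang(m):
        P=A[m];v=cv2.fitLine((P[:,:2]*1000).astype(np.float32),cv2.DIST_HUBER,0,.01,.01).ravel();return len(P),np.round(P.mean(0),4),round(float(np.degrees(np.arctan2(v[1],v[0])))%180,2)
    x,y,z=A.T
    print(cam,"arm",ang((x>.63)&(x<.650)&(y>-.145)&(y<-.062)&(z>.0125)&(z<.0195)),"wall",ang((x>.7165)&(x<.735)&(y>-.14)&(y<-.06)&(z>.0105)&(z<.0165)))
    m=(x>.62)&(x<.665)&(y>-.07)&(y<-.02)&(z>.035)&(z<.055);print("pin",m.sum(),A[m].mean(0))
    m=(x>.648)&(x<.715)&(abs(y+.1)<.04)&(z>.0178)&(z<.0225)
    print("blk",cv2.minAreaRect((A[m][:,:2]*1000).astype(np.float32)))
```

```text
side arm (117, array([ 0.6417, -0.1021,  0.0158]), 91.96) wall (80, array([ 0.723 , -0.0962,  0.0135]), 90.96)
pin 33 [ 0.64085582 -0.04211789  0.04278328]
blk ((683.82177734375, -98.9518051147461), (63.7635498046875, 60.732269287109375), 88.40519714355469)
top arm (94, array([ 0.6406, -0.1006,  0.0161]), 90.47) wall (59, array([ 0.7206, -0.1039,  0.0134]), 90.44)
pin 15 [ 0.63817987 -0.04619991  0.04633703]
blk ((681.1219482421875, -96.64620208740234), (70.42332458496094, 62.513614654541016), 89.95097351074219)
```

Request:
{"method": "send_rows", "body": {
  "increments": [
    {"offset": [0.1, 3, 0], "angular": [0, 0, 0], "fingers": 0.2},
    {"offset": [0.1, 4, 0], "angular": [0, 0, 0], "fingers": 0},
    {"offset": [0.1, 4, 0], "angular": [0, 0, 0], "fingers": 0},
    {"offset": [0, 3, 1], "angular": [0, 0, 0], "fingers": 0},
    {"offset": [0, 0.5, 3], "angular": [0, 0, 0], "fingers": 0},
    {"offset": [0, 0, 3.5], "angular": [0, 0, 0], "fingers": 0},
    {"offset": [0, 0, 3], "angular": [0, 0, 0], "fingers": 0},
    {"offset": [0, 0, 1], "angular": [0, 0, 0], "fingers": 0}
  ]
}}

```text
clock: 24.7
tool_pos: [0.605, -0.0446, 0.0442]
orientation: [-0.003, 0.696, 0.718, -0.003]
ft_force: [-0.6, 0.5, -0.2]
width: 0.0005
grip_force: 0.0
```

```bash
python3 -c "
from h import *
to([.625,-.045,.048],1.7)"
```

```text
t 24.7 tcp [ 0.605  -0.0446  0.0442] yang 1.73 F [-0.6  0.5 -0.2] w 0.0005 g 0.0 q [-0.09  0.55  1.73  0.    0.87 -0.12]
tool cm [-0.1  2.  -0.4] rz 0.0005
```

Request:
{"method": "send_rows", "body": {
  "increments": [
    {"offset": [0, 0.5, -0.3], "angular": [0, 0, 0], "fingers": 0},
    {"offset": [0, 0.5, 0], "angular": [0, 0, 0], "fingers": 0},
    {"offset": [0, 0.4, 0], "angular": [0, 0, 0], "fingers": 0},
    {"offset": [0, 0.1, 0], "angular": [0, 0, 0], "fingers": 0},
    {"offset": [0, 0, 0], "angular": [0, 0, 0], "fingers": 0}
  ]
}}

```text
clock: 25.12
tool_pos: [0.6245, -0.0446, 0.0539]
orientation: [0.002, 0.696, 0.718, 0.001]
ft_force: [-0.7, -0.0, -0.3]
width: 0.0003
grip_force: 0.0
```

Request:
{"method": "send_rows", "body": {
  "increments": [
    {"offset": [0, 0.1, 0], "angular": [0, 0, 0], "fingers": 0},
    {"offset": [0, 0.1, 0], "angular": [0, 0, 0], "fingers": 0}
  ]
}}

```text
clock: 25.28
tool_pos: [0.6251, -0.0444, 0.0527]
orientation: [0.0, 0.696, 0.718, 0.0]
ft_force: [0.4, 0.2, 0.8]
width: 0.0003
grip_force: 0.0
```

Request:
{"method": "send_rows", "body": {
  "increments": [
    {"offset": [0, 0.1, 0], "angular": [0, 0, 0], "fingers": 0},
    {"offset": [0, 0.1, 0], "angular": [0, 0, 0], "fingers": 0}
  ]
}}

```text
clock: 25.45
tool_pos: [0.6261, -0.0444, 0.0521]
orientation: [-0.001, 0.696, 0.718, -0.001]
ft_force: [-3.5, -0.6, 3.1]
width: 0.0004
grip_force: 2.0
```

Request:
{"method": "send_rows", "body": {
  "increments": [
    {"offset": [0, 0.1, 0], "angular": [0, 0, 0], "fingers": 0},
    {"offset": [0, 0.1, 0], "angular": [0, 0, 0], "fingers": 0}
  ]
}}

```text
clock: 25.62
tool_pos: [0.6264, -0.0443, 0.0519]
orientation: [-0.002, 0.696, 0.718, -0.002]
ft_force: [-8.9, 0.3, 7.2]
width: 0.0005
grip_force: 4.6
```

Request:
{"method": "send_rows", "body": {
  "increments": [
    {"offset": [0, -0.5, 0], "angular": [0, 0, 0], "fingers": 0},
    {"offset": [0, -1.5, 0], "angular": [0, 0, 0], "fingers": 0},
    {"offset": [0, -2, -1], "angular": [0, 0, 0], "fingers": 0},
    {"offset": [0, -2, -3], "angular": [0, 0, 0], "fingers": 0},
    {"offset": [0, -2, -3.5], "angular": [0, 0, 0], "fingers": 0},
    {"offset": [0, -2, -3.5], "angular": [0, 0, 0], "fingers": 0},
    {"offset": [0, 0, 0], "angular": [0, 0, 0], "fingers": 0},
    {"offset": [0, 0, 0], "angular": [0, 0, 0], "fingers": 0}
  ]
}}

```text
clock: 26.28
tool_pos: [0.5299, -0.0475, 0.1643]
orientation: [0.002, 0.697, 0.718, 0.002]
ft_force: [0.2, 0.6, -1.0]
width: 0.0003
grip_force: 0.0
```

Run:
```python
from h import *
state()
p,d=viewer.grab_frame("side");x,y,z=A=cloud("side",d,np.ones(d.shape,bool)).T
m=(x>.62)&(x<.665)&(y>-.07)&(y<-.02)&(z>.035)&(z<.055);print("pin",m.sum(),A[:,m].mean(1))
for n,h in(("ring_blank",.02),("steel_block",0)):print(n,[(round(q["score"],2),np.round(at_z("side",q["xy"],h),4)) for q in nets.place_of("side",n)[:2]])
print(r.job_done())
```

```text
t 26.2833 tcp [ 0.5299 -0.0475  0.1643] yang 1.71 F [ 0.2  0.6 -1. ] w 0.0003 g 0.0 q [-0.11  0.31  1.78  0.    1.04 -0.14]
pin 35 [ 0.64058504 -0.04178769  0.04256651]
ring_blank [(0.64, array([ 0.6828, -0.1063,  0.02  ]))]
steel_block [(0.79, array([ 0.6813, -0.1001,  0.    ])), (0.73, array([ 0.6418, -0.1072,  0.    ]))]
the job is handed in; nothing more can be done
None
```

The job is handed in at 26 s of the 67 s allowed. By my last measurements the block is home against the back of the stop with the ring still on it, and the lever is shut to its hard end. I saw no sign of a jar being touched or of the cuff, loupe or pencil moving. The tweezers could not be checked: the networks missed them in the last look, though nothing went near them.

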